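# Free the brake and spin-check a bicycle disc rotor

## Task

Slide the brake caliper on the hub stand outward, away from the rotor, all the way to its stop so that it no longer rubs, and only then press a fingertip lightly on the flat face of the rotor (never harder than about 15 newtons) and drag it round through at least one full turn, either way. Lift off and leave the rotor still with the caliper at its stop, and leave the jar, bell and tyre levers where they are.

Things in the scene. Friction and masses are not known exactly. Their poses are not given: they have to be found in the camera images.
- stand_base (a point): Dark steel hub stand fixed to the table, foot 150 x 150 x 14 mm; this point is on the table under the rotor's axis. z up; +y points from the rotor axis to the caliper. On its spindle sits a plain steel brake rotor: flat disc 160 mm across, 4 mm thick, face up, with small holes (none takes a finger), one larger dark spot 46 mm from the axis, and a 32 mm hub cap 1.5 mm proud.
- rotor_axis (a point): Fixed point on the rotor's axis, 100 mm above the table, NOT on the face: the face is 102 to 124 mm above the table (the spindle setting differs each time, is not measured) and leans up to 2.5 degrees, so its height varies up to 2 mm either way round a 46 mm radius. It yields about 1 mm per 20 N pressed. With the caliper out, 18 to 78 mm from the axis is clear for a fingertip.
- rotor (a joint): Turn of the rotor about its axis, rad, 0 at the start, growing anticlockwise seen from above, no limits. Its seal drags with about 0.08 N m, so it stops soon after being let go. Nothing on it can be gripped: drive it by friction of a fingertip on its flat face (46 mm from the axis works well; friction coefficient 0.5 or more). It slips and lags if pressed too lightly.
- caliper_tab (a point): Centre of the upright aluminium tab on the caliper's top, 157 mm above the table, 81 mm from the rotor axis at the start: 36 mm wide along the stand's x, 10 mm thick along its y, 34 mm high (140 to 174 mm above the table). The caliper's top, at 140 mm, reaches 9 mm further inward than the tab's inner face. Push that inner face outward.
- caliper (a joint): Slide of the caliper outward from the rotor (along the stand's +y), m: 0 at the start (up to 1 mm), with its pad rubbing hard on the rotor's rim, 0.025 at its outer stop. It needs about 6 to 8 N to move and stays where it is left.
- jar_center (a point): Clear glass jar with a steel lid and black bar knob, shut, 80 mm across and 110 mm high, standing; point at its centre, half-way up. Leave alone.
- bell_center (a point): Green plastic bicycle bell, 52 mm across, 37 mm high; point half-way up. Leave alone.
- lever_a_center (a point): Yellow plastic tyre lever lying flat, 127 x 16 x 9 mm; point at the middle of its bar. Leave alone.
- lever_b_center (a point): A second, equal tyre lever lying flat; point at the middle of its bar. Leave alone.

How it is judged:
On the way, in this order (a step that is already met when the one before it is completed fails the run):
1. the caliper is drawn back to its stop while the rotor has not been turned (value of joint caliper above 0.022 m and value of joint rotor between -0.5 and 0.5 rad), for 0.1 s.
2. the rotor has been turned through at least one full turn, either way ((value of joint rotor above 6.28 rad or value of joint rotor below -6.28 rad)), for 0.1 s.
At the end, for the whole second after the job is handed in: The caliper is within 3 mm of its outer stop, the rotor has been turned at least one full turn (6.28 rad) from its start, either way, and is still (under 0.1 rad/s), with nothing touching it (value of joint caliper above 0.022 m and (value of joint rotor above 6.28 rad or value of joint rotor below -6.28 rad) and velocity of joint rotor between -0.1 and 0.1 rad/s).
It fails at once if the rotor is pressed harder than 18 N (contact force between rotor and the fingers above 18 N or contact force between rotor and the arm above 18 N).
It fails at once if the jar is moved more than 20 mm (distance of jar_center from where it was at the start of the episode above 0.02 m).
It fails at once if the bell is moved more than 20 mm (distance of bell_center from where it was at the start of the episode above 0.02 m).
It fails at once if a tyre lever is moved more than 20 mm (distance of any of lever_a_center, lever_b_center from where it was at the start of the episode above 0.02 m).
It also fails if it takes over 69 s, if anything falls off the work surface, if the arm or the gripper's body presses on something with over 40 N, if the wrist force passes 120 N, or if a joint passes its speed limit or range.

## Robot

A 6-joint arm with a two-finger parallel gripper is mounted at the origin on the work surface. World frame = base frame: x ahead of the robot, y to its left, z up, the work surface at z = 0. Lengths are in m, angles in rad, forces in N, time in s.
With the tool pointing down it reaches from about 0.3 to 0.875 m from the base axis. Payload 6.4 kg.
Tool frame: the origin (TCP) lies midway between the tips of the shut fingers; the grasp point (between the pads) lies 19 mm behind it; z points along the fingers, y is the direction in which the jaws open and shut (so a half turn about z gives the same grasp; the last joint's range is limited). The gripper opens to 85 mm and grips with 20 to 120 N. Pads are 22 mm wide; open, the fingers measure 114 mm over their backs; the gripper's body (76 mm by 85 mm) begins 54 mm behind the grasp point. The pads swing forward as they close: fully open they stand 13 mm farther back than shut.
Start: joints at [1.015, 0.181, 1.607, -0, 1.354, -0.206], TCP at [0.197, 0.54, 0.195] pointing down, gripper open.
Joint ranges: [-2.99, 2.99], [-0.89, 2.07], [0.3, 2.58], [-1.14, 4.28], [0, 2.63], [-3.12, 3.12]. Speed limits (rad/s): [2.57, 2.57, 3.01, 3.14, 3.14, 3.14].

## Interface

Orientations are given as a unit quaternion [w, x, y, z].
In Python, from bench import ctrl gives the robot as it stands. The module is installed in compiled form; this text tells all that it offers.
- The arm moves only by the tool arm_command, never from a script. Its argument "plan" is one flat list of numbers, 4 for each row, row after row: the shift along the tool's x, y, z in mm, then the turn about the tool's z in rad. A call has 1 to 20 rows; each row shifts and turns the commanded pose from where the row before left it, along the tool's axes as they then stand; what a row does not reach is not made up. A row lasts 1/10 s, in which the tool goes at most 50 mm and 8.59 degrees, less where a joint would pass 70% of its speed; a pose out of reach is approached as far as the arm can. A call is refused whole if a number of a shift passes 50 or a number of a turn 0.15, either way. A call with a gripper value outside its range is refused whole. "grip" is the opening, from 0 (shut) to 1 (fully open), set as the call begins (left out, the last holds). The fingers move at their own pace and stop on an object; the grip force is fixed at half the most. Time passes only in rows, so rows that do not move let the fingers close. It gives the time, the measured TCP pose, the force and the opening at its end, in the units of the state.
- ctrl.get_obs(): the state, without advancing time (a new reading comes with each control period).
- ctrl.camera(name): name is "side" or "top"; returns a dict with "color" (400x640x3 uint8, red, green, blue), "camera_matrix" (3x3 intrinsics, pixels), "k1" (the pictures are not rectified: a ray, as slopes to the right and down, at radius r is drawn at 1 + k1 r^2 times it, then the intrinsics apply), "eye" and "attitude" of the camera in the world. Camera axes: x right, y up, looking along -z (the intrinsics and any distortion apply to the point x, -y, -z); pixel columns grow to the right and rows downward; lengths in m; the calibration is good to about 2 mm. A picture is of the moment at which its call begins. There is no depth.
- ctrl.hand_in(): hands the job in, once; it reports no verdict.
The state is a dict: "time_s": time; "q": joint angles; "dq": joint speeds; "joint_efforts": joint torques, N m; "eef_pos": TCP position; "eef_rot": TCP orientation; "wrist_force": force on the tool from outside, world axes, zero at the start; "torque": the same for the moment, N m; "opening": opening from 0.0 (shut) to 1.0 (fully open).
Only numpy, scipy, OpenCV 4.12 (cv2) and the standard library are available. Lean on these libraries where they do the work, as an engineer would, in place of code of your own. Each camera call takes 0.05 s, during which the arm holds its last target. There are 200 camera calls.

## Working session

There is one attempt and no reset: what is moved stays moved. The work goes in short steps, Python scripts to look and compute and a tool call to move; the robot and the scene stay as the last step left them, time stands still between calls to the robot, and variables do not carry over. Pictures are saved under pics/ and viewed, about 8 in all and at most 12, crops included, and the job is handed in when it is done.

Besides the shell and the picture viewer there is one more tool, called as name(argument=value, ...) on one line, values as JSON. arm_command: Moves the arm, as the interface text tells. Its arguments: {"type":"object","properties":{"plan":{"type":"array","items":{"type":"number"}},"grip":{"type":"number"}},"required":["plan"]}

```bash
mkdir -p pics; cat > h.py <<'E'
import numpy as np, cv2
from bench import ctrl
from scipy.spatial.transform import Rotation as R
def att(c):
    a=np.array(c["attitude"],float)
    return a if a.shape==(3,3) else R.from_quat([a[1],a[2],a[3],a[0]]).as_matrix()
def ray(c,u,v):
    K=np.array(c["camera_matrix"]); x=(u-K[0,2])/K[0,0]; y=(v-K[1,2])/K[1,1]
    a,b=x,y
    for _ in range(20):
        s=1+c["k1"]*(a*a+b*b); a,b=x/s,y/s
    return np.array(c["eye"],float), att(c)@np.array([a,-b,-1.])
def onz(c,u,v,z):
    e,d=ray(c,u,v); return e+d*(z-e[2])/d[2]
def proj(c,p):
    q=att(c).T@(np.array(p,float)-np.array(c["eye"])); a,b=q[0]/-q[2],-q[1]/-q[2]
    s=1+c["k1"]*(a*a+b*b); K=np.array(c["camera_matrix"]); return K[0,0]*a*s+K[0,2],K[1,1]*b*s+K[1,2]
def snap(n,f):
    c=ctrl.camera(n); cv2.imwrite('pics/'+f,c["color"][:,:,::-1]); return c
E
python3 - <<'E'
from h import *
import pickle
for n in("top","side"):
    c=snap(n,n+'0.png'); print(n,{k:v for k,v in c.items() if k!='color'}); pickle.dump(c,open(n+'0.pkl','wb'))
print(ctrl.get_obs())
E
```

```text
top {'camera_matrix': array([[381.5266734 ,   0.        , 318.53257228],
       [  0.        , 381.5266734 , 202.08315156],
       [  0.        ,   0.        ,   1.        ]]), 'k1': -0.04985383771089168, 'eye': array([0.39583232, 0.02729296, 1.26662971]), 'attitude': array([-0.70128674, -0.05004494,  0.0502517 ,  0.70934278])}
side {'camera_matrix': array([[492.11280811,   0.        , 327.22897528],
       [  0.        , 492.11280811, 201.83212549],
       [  0.        ,   0.        ,   1.        ]]), 'k1': -0.14236809442038584, 'eye': array([ 0.41694372, -0.78756982,  1.09534142]), 'attitude': array([ 0.93915819,  0.33618307, -0.02822287, -0.06454694])}
{'time_s': 0.1, 'q': array([ 1.01473022e+00,  1.81487962e-01,  1.60788885e+00, -1.41101839e-05,
        1.35383423e+00, -2.06303264e-01]), 'dq': array([ 0.00037834, -0.00277138, -0.00084445, -0.00135437,  0.000473  ,
        0.00230244]), 'joint_efforts': array([ 6.11276701e-04, -4.45875371e+01, -3.52243066e+01, -3.22296564e-04,
        4.08702952e-03, -5.52803328e-05]), 'eef_pos': array([0.1967274 , 0.53970577, 0.19407164]), 'eef_rot': array([-2.94642473e-04,  1.73989811e-01,  9.84747120e-01, -7.53676012e-04]), 'wrist_force': array([ 0.39349208, -0.23168246,  0.36298156]), 'torque': array([-0.03874151,  0.01263014, -0.00641271]), 'opening': 0.9980905057849863}
```

View pics/top0.png

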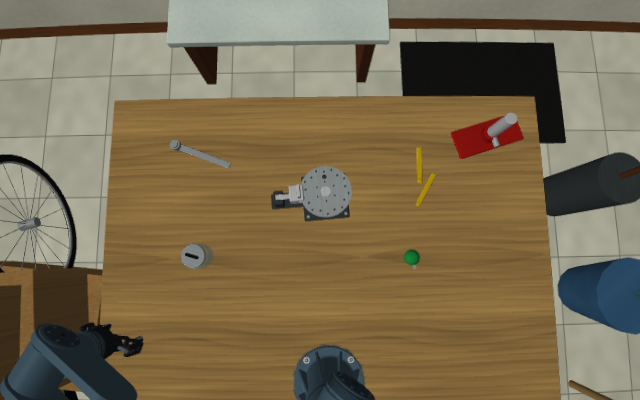

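View pics/side0.png

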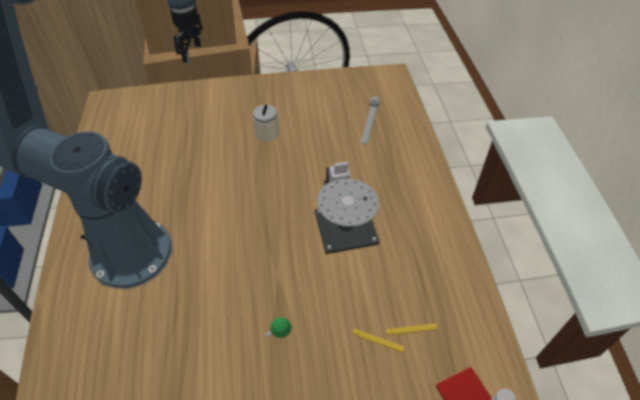

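```bash
python3 - <<'E'
from h import *
a=cv2.imread('pics/top0.png')[155:230,262:362]; b=cv2.imread('pics/side0.png')[150:260,300:400]
cv2.imwrite('pics/z0.png',cv2.resize(a,None,fx=8,fy=8,interpolation=cv2.INTER_CUBIC)); cv2.imwrite('pics/z1.png',cv2.resize(b,None,fx=5,fy=5,interpolation=cv2.INTER_CUBIC))
E
```

```text
(no output)
```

View pics/z0.png

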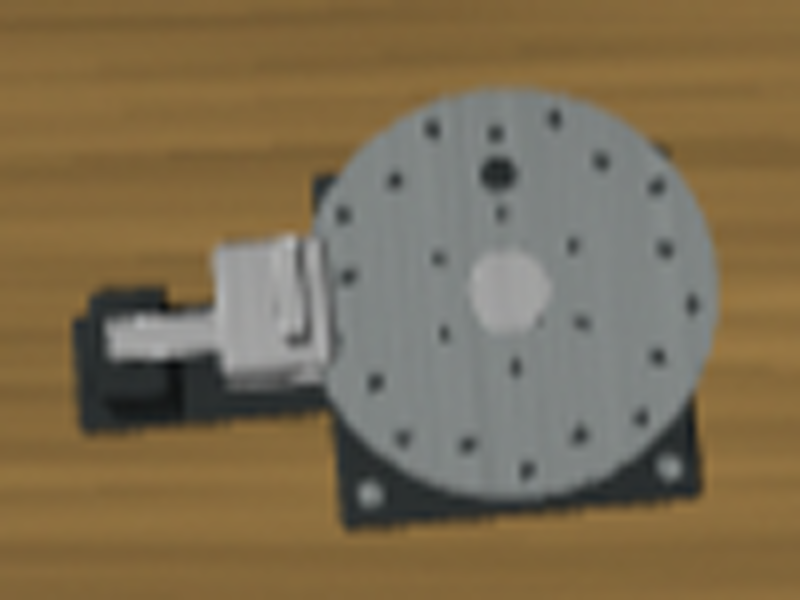

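View pics/z1.png

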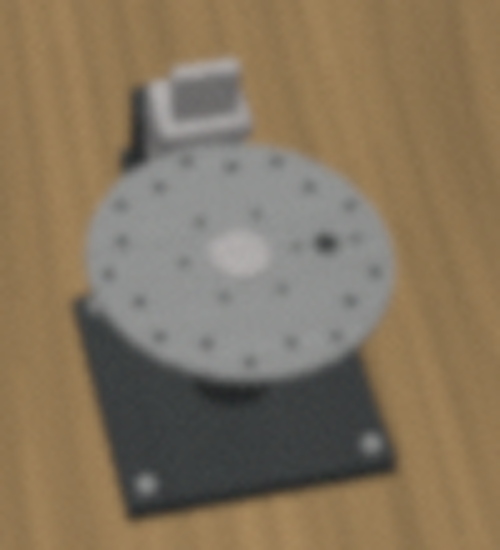

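```bash
python3 - <<'E'
from h import *
import pickle
T=pickle.load(open('top0.pkl','rb'));S=pickle.load(open('side0.pkl','rb'))
t=lambda u,v:((u+.5)/8-.5+262,(v+.5)/8-.5+155)
s=lambda u,v:((u+.5)/5-.5+300,(v+.5)/5-.5+150)
def tri(a,b):
    e1,d1=ray(T,*a);e2,d2=ray(S,*b)
    k=np.linalg.lstsq(np.c_[d1,-d2],e2-e1,rcond=None)[0]
    p,q=e1+k[0]*d1,e2+k[1]*d2; return (p+q)/2,np.linalg.norm(p-q)*1e3
for n,a,b in(("cap",(509,291),(239,252)),("spot",(498,174),(327,243)),("boltA",(370,494),(146,485)) if 0 else ("boltR",(669,467),(146,485)),):
    print(n,tri(t(*a),s(*b)))
bl=onz(T,*t(370,494),.017);br=onz(T,*t(669,467),.017);print("bolts top",bl,br)
print("bolts side",onz(S,*s(146,485),.017),onz(S,*s(372,444),.017))
c1=onz(T,*t(348,526),.014);c2=onz(T,*t(697,494),.014);d=c1-c2;print("foot edge",c1,c2,np.linalg.norm(d),np.arctan2(-d[0],d[1]))
x=np.array([d[1],-d[0],0])/np.linalg.norm(d);print("foot centre",(c1+c2)/2+.075*x)
# tab top inner edge (side): top edge, z=.174
print("tab top side img",onz(S,*s(172,66),.174),onz(S,*s(239,60),.174))
print("tab inner bottom",onz(S,*s(173,121),.14),onz(S,*s(240,111),.14))
print("tab top in top img",[onz(T,*t(*p),.174) for p in((285,237),(300,237),(290,340),(308,340))])
E
```

```text
cap (array([0.59258926, 0.00533618, 0.11906522]), np.float64(2.6983660092683284))
spot (array([0.63946546, 0.00885509, 0.11462237]), np.float64(1.981860181524481))
boltR (array([ 0.53597112, -0.06168276,  0.01485833]), np.float64(3.0867763877771717))
bolts top [0.52752193 0.06172611 0.017     ] [ 0.53728191 -0.06153359  0.017     ]
bolts side [ 0.53418582 -0.06324671  0.017     ] [ 0.65808536 -0.0533714   0.017     ]
foot edge [0.51469668 0.07096927 0.014     ] [ 0.52628228 -0.07306613  0.014     ] 0.14450060219485517 0.0802630046721794
foot centre [0.59524803 0.00496484 0.014     ]
tab top side img [0.56777112 0.0889049  0.174     ] [0.60302054 0.08864866 0.174     ]
tab inner bottom [0.56785725 0.08135878 0.14      ] [0.60414967 0.08383713 0.14      ]
tab top in top img [array([0.60536292, 0.08766074, 0.174     ]), array([0.60529878, 0.08219699, 0.174     ]), array([0.56737781, 0.0859738 , 0.174     ]), array([0.56730256, 0.07944987, 0.174     ])]
```

arm_command(plan=[0,0,-5,0.143,0,0,-5,0.143,0,0,-5,0.143,0,0,-5,0.143,0,0,-5,0.143,0,0,-5,0.143,0,0,-5,0.143,0,0,-5,0.14], grip=0)

```text
time_s: 0.9
eef_pos: [0.1969, 0.5399, 0.2345]
eef_rot: [0.0, 0.68, 0.733, -0.001]
wrist_force: [-0.7, -0.1, 0.3]
opening: 0.004
```

```bash
cat >> h.py <<'E'
def st():
    o=ctrl.get_obs(); w,x,y,z=o["eef_rot"]; M=R.from_quat([x,y,z,w]).as_matrix()
    f=np.array(o["wrist_force"])
    print("t%.2f pos %s F %s open %.3f xyaw %.2f q6 %.2f"%(o["time_s"],np.round(np.array(o["eef_pos"])*1e3,2),np.round(f,2),o["opening"],np.degrees(np.arctan2(M[1,0],M[0,0])),o["q"][5]))
    return np.array(o["eef_pos"]),M
def to(p):
    P,M=st(); print("tool shift mm to",p,np.round(M.T@(np.array(p)-P)*1e3,1))
E
python3 -c "
from h import *
A=np.array([.594,.005,0]);d=np.array([-.08,.997,0])
to(A+.045*d+[0,0,.2])"
```

```text
t0.90 pos [196.86 539.86 234.5 ] F [-0.73 -0.06  0.3 ] open 0.004 xyaw 94.25 q6 0.94
tool shift mm to [0.5904   0.049865 0.2     ] [-517.8  356.2   34.7]
```

arm_command(plan=[-26,18,0,0,-26,18,0,0,-26,18,0,0,-26,18,0,0,-26,18,0,0,-26,18,0,0,-26,18,0,0,-26,18,0,0,-26,18,0,0,-26,18,0,0,-26,18,0,0,-26,18,0,0,-26,18,0,0,-26,18,0,0,-26,18,0,0,-26,18,0,0,-26,18,0,0,-26,18,0,0,-26,18,0,0,-26,16,0,0])

```text
time_s: 2.9
eef_pos: [0.5959, 0.0494, 0.2343]
eef_rot: [-0.0, 0.678, 0.735, -0.0]
wrist_force: [0.6, 0.8, -0.8]
opening: 0.0
```

```bash
python3 -c "
from h import *
A=np.array([.594,.005,0]);d=np.array([-.08,.997,0])
to(A+.057*d+[0,0,.156])"
```

```text
t2.90 pos [595.93  49.36 234.3 ] F [ 0.58  0.77 -0.8 ] open 0.000 xyaw 94.58 q6 -0.20
tool shift mm to [0.58944  0.061829 0.156   ] [12.9 -5.4 78.3]
```

arm_command(plan=[1,-1,20,0,1,-1,20,0,1,-1,20,0,1,-1,18,0,1,-1,0,0,0,0,0,0])

```text
time_s: 3.5
eef_pos: [0.5897, 0.0552, 0.1567]
eef_rot: [-0.0, 0.678, 0.735, -0.0]
wrist_force: [-0.3, -0.9, -0.6]
opening: -0.003
```

arm_command(plan=[2,0,0,0,3,0,0,0,3,0,0,0,3,0,0,0,3,0,0,0,2,0,0,0,0,0,0,0])

```text
time_s: 4.2
eef_pos: [0.5887, 0.0714, 0.1569]
eef_rot: [-0.0, 0.678, 0.735, -0.0]
wrist_force: [-0.3, 0.0, 0.1]
opening: -0.006
```

```bash
python3 -c "
from h import *
st();snap('side','s1.png');snap('top','t1.png')
a=cv2.imread('pics/s1.png')[130:250,290:410];b=cv2.imread('pics/t1.png')[140:240,250:370]
f=lambda i:cv2.resize(i,(400,400*i.shape[0]//i.shape[1]),interpolation=cv2.INTER_CUBIC)
a,b=f(a),f(b);b=cv2.copyMakeBorder(b,0,a.shape[0]-b.shape[0],0,0,0)
cv2.imwrite('pics/z2.png',np.hstack([a,b]))"
```

```text
t4.20 pos [588.73  71.36 156.88] F [-0.29  0.03  0.06] open -0.006 xyaw 94.61 q6 -0.16
```

View pics/z2.png

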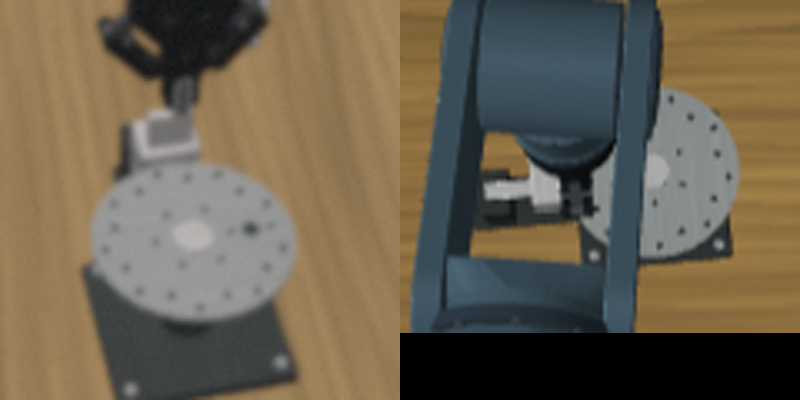

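```bash
python3 -c "
from h import *
import pickle
S=pickle.load(open('side0.pkl','rb'));T=pickle.load(open('top0.pkl','rb'))
P,M=st()
for z in (0,.02,.04):
  q=P+[0,0,z];u,v=proj(S,q);print((u-290)*3.33,(v-130)*3.33); u,v=proj(T,q);print('top',400+(u-250)*3.33,(v-140)*3.33)
"; python3 -c "
import cv2
a=cv2.imread('pics/s1.png')[100:220,290:410];cv2.imwrite('pics/z3.png',cv2.resize(a,(600,600),interpolation=cv2.INTER_CUBIC))"
```

```text
t4.30 pos [588.78  71.05 156.87] F [0.58 0.11 0.38] open 0.002 xyaw 94.59 q6 -0.16
176.05015571772577 138.24773189905636
top 577.0067376994075 168.9506784989325
176.92377065884912 120.59683282870338
top 576.078908387924 165.0248713569056
177.81673770730478 102.52199306372329
top 575.1173374831004 160.95610770775122
```

View pics/z3.png

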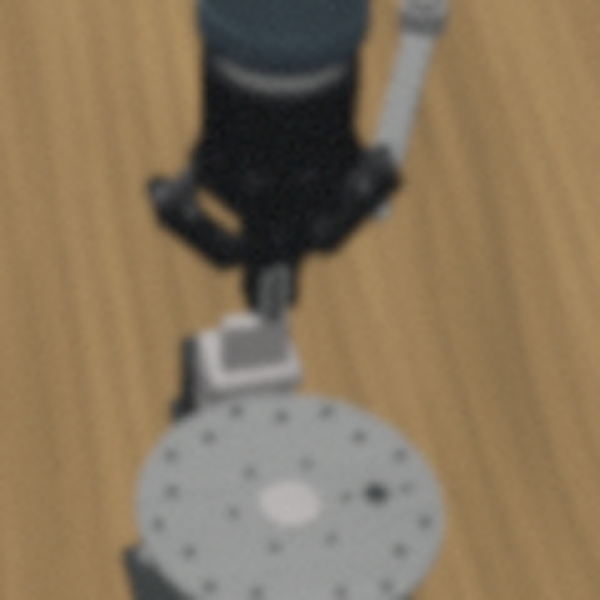

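```bash
python3 -c "
from h import *
import pickle
S=pickle.load(open('side0.pkl','rb'));T=pickle.load(open('top0.pkl','rb'))
for z in (.195,.208,.225):
  print(proj(S,[.1967,.5397,z]),proj(T,[.1967,.5397,z]))
a=cv2.imread('pics/side0.png')[0:75,140:240];b=cv2.imread('pics/top0.png')[300:375,50:150]
f=lambda i:cv2.resize(i,(400,300),interpolation=cv2.INTER_CUBIC)
cv2.imwrite('pics/z4.png',np.hstack([f(a),f(b)]))"
```

```text
(np.float64(195.40437666537088), np.float64(67.11775872264892)) (np.float64(133.57007493205847), np.float64(330.7796469570468))
(np.float64(194.6601233370891), np.float64(63.6639898154487)) (np.float64(131.30779353238412), np.float64(331.67622514955156))
(np.float64(193.67710593110976), np.float64(59.08897984347965)) (np.float64(128.26614437779253), np.float64(332.881247363585))
```

View pics/z4.png

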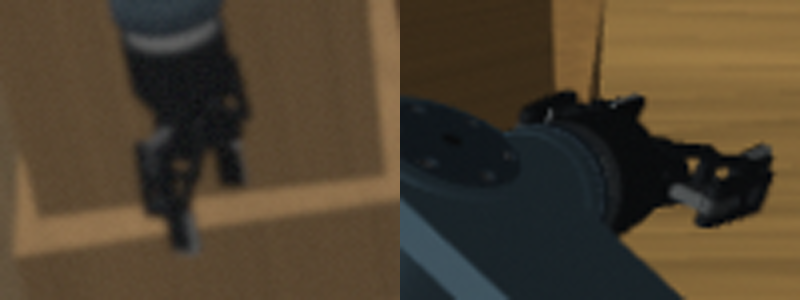

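```bash
python3 -c "
from h import *
import pickle
S=pickle.load(open('side0.pkl','rb'));T=pickle.load(open('top0.pkl','rb'))
print('origin',proj(S,[0,0,0]),proj(T,[0,0,0]))
n=ctrl.camera('side');print(n['eye'],n['attitude'],S['eye'])
P,M=st();print(M.round(3))
b=cv2.imread('pics/t1.png')[150:210,280:350]
z=cv2.resize(b,(700,600),interpolation=cv2.INTER_CUBIC);z=cv2.convertScaleAbs(z,alpha=1.8,beta=20)
u,v=proj(T,P);print((u-280+.5)*10,(v-150+.5)*10)
cv2.imwrite('pics/z5.png',z)"
```

```text
origin (np.float64(130.37170812616745), np.float64(251.73380214427866)) (np.float64(328.75083311557313), np.float64(381.7899446034369))
[ 0.41694372 -0.78756982  1.09534142] [ 0.93915819  0.33618307 -0.02822287 -0.06454694] [ 0.41694372 -0.78756982  1.09534142]
t4.35 pos [588.78  70.96 156.84] F [ 0.3   0.04 -0.02] open 0.001 xyaw 94.59 q6 -0.16
[[-0.08   0.997 -0.   ]
 [ 0.997  0.08  -0.   ]
 [-0.    -0.    -1.   ]]
236.87757544380815 412.36919846630485
```

View pics/z5.png

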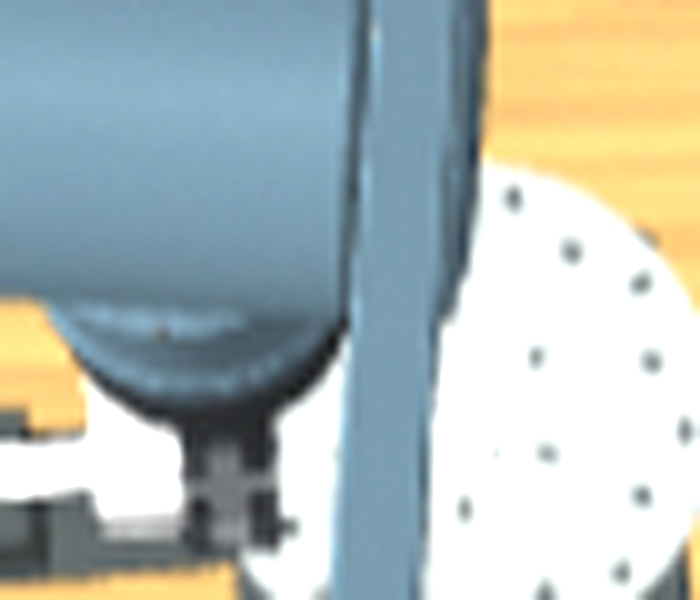

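arm_command(plan=[2,0,0,0,2,0,0,0,2,0,0,0,2,0,0,0,0,0,0,0])

```text
time_s: 4.85
eef_pos: [0.5881, 0.0793, 0.1569]
eef_rot: [-0.0, 0.678, 0.735, 0.0]
wrist_force: [0.7, 0.9, -0.3]
opening: 0.002
```

```bash
python3 -c "
from h import *
st();snap('side','s2.png')
a=cv2.imread('pics/s1.png')[100:220,290:410];b=cv2.imread('pics/s2.png')[100:220,290:410]
f=lambda i:cv2.resize(i,(400,400),interpolation=cv2.INTER_CUBIC)
cv2.imwrite('pics/z6.png',cv2.convertScaleAbs(np.hstack([f(a),f(b)]),alpha=1.3))"
```

```text
t4.85 pos [588.1   79.29 156.89] F [ 0.65  0.93 -0.3 ] open 0.002 xyaw 94.60 q6 -0.15
```

View pics/z6.png

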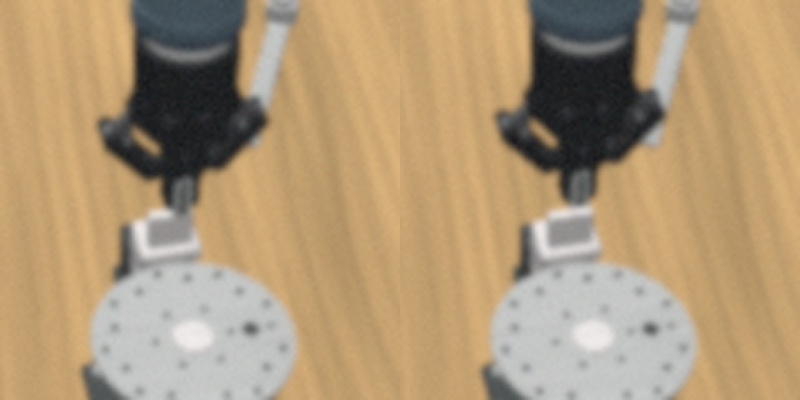

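arm_command(plan=[-10,0,0,0,-10,0,0,0,-10,0,0,0,0,0,5,0,0,0,5,0,0,0,5,0,0,0,5,0,0,0,3,0,0,0,0,0])

```text
time_s: 5.8
eef_pos: [0.5901, 0.0494, 0.1331]
eef_rot: [-0.001, 0.678, 0.735, -0.0]
wrist_force: [-0.5, 0.6, -0.2]
opening: 0.005
```

```bash
python3 -c "
from h import *
P,M=st();c=snap('side','s3.png');u,v=proj(c,P);print((u-290+.5)*5,(v-100+.5)*5)
b=cv2.imread('pics/s3.png')[100:220,290:410]
cv2.imwrite('pics/z7.png',cv2.convertScaleAbs(cv2.resize(b,(600,600),interpolation=cv2.INTER_CUBIC),alpha=1.3))"
```

```text
t5.80 pos [590.06  49.39 133.11] F [-0.46  0.63 -0.18] open 0.005 xyaw 94.61 q6 -0.20
274.36856060428454 420.9803347339141
```

View pics/z7.png

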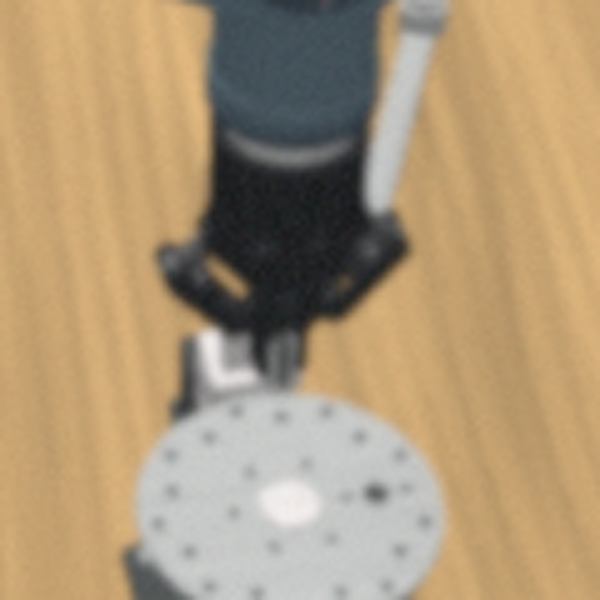

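arm_command(plan=[3,-2,3,0,4,-2,3,0,4,0,0,0,3,0,0,0,2,0,0,0,2,0,0,0,0,0,0,0])

```text
time_s: 6.55
eef_pos: [0.5852, 0.067, 0.128]
eef_rot: [0.0, 0.678, 0.735, 0.0]
wrist_force: [-0.6, -0.3, -0.4]
opening: 0.001
```

arm_command(plan=[2,0,0,0,2,0,0,0,0,0,0,0])

```text
time_s: 6.85
eef_pos: [0.585, 0.0699, 0.1279]
eef_rot: [0.001, 0.678, 0.735, -0.0]
wrist_force: [-0.5, -3.0, 0.4]
opening: -0.004
```

arm_command(plan=[2,0,0,0,2,0,0,0,0,0,0,0])

```text
time_s: 7.15
eef_pos: [0.5846, 0.0737, 0.1279]
eef_rot: [0.001, 0.678, 0.735, -0.0]
wrist_force: [0.8, -4.4, 0.6]
opening: 0.002
```

arm_command(plan=[2,0,0,0,2,0,0,0,2,0,0,0,2,0,0,0,2,0,0,0])

```text
time_s: 7.65
eef_pos: [0.5839, 0.0833, 0.128]
eef_rot: [0.001, 0.678, 0.735, -0.001]
wrist_force: [-0.3, -6.2, -0.3]
opening: -0.0
```

arm_command(plan=[2,0,0,0,2,0,0,0,2,0,0,0,1,0,0,0])

```text
time_s: 8.05
eef_pos: [0.5833, 0.0904, 0.128]
eef_rot: [0.001, 0.678, 0.735, -0.001]
wrist_force: [-0.2, -5.9, -0.7]
opening: -0.001
```

arm_command(plan=[1,0,0,0,1,0,0,0])

```text
time_s: 8.25
eef_pos: [0.5832, 0.0923, 0.128]
eef_rot: [0.001, 0.678, 0.735, -0.001]
wrist_force: [0.8, -5.6, -1.4]
opening: -0.002
```

arm_command(plan=[1,0,0,0,1,0,0,0])

```text
time_s: 8.45
eef_pos: [0.583, 0.0943, 0.1279]
eef_rot: [0.001, 0.678, 0.735, -0.001]
wrist_force: [-0.6, -6.2, -0.5]
opening: 0.0
```

arm_command(plan=[1,0,0,0,0.5,0,0,0])

```text
time_s: 8.65
eef_pos: [0.583, 0.0944, 0.128]
eef_rot: [0.002, 0.678, 0.735, -0.001]
wrist_force: [1.5, -11.9, -0.9]
opening: -0.0
```

arm_command(plan=[0.5,0,0,0,0.5,0,0,0])

```text
time_s: 8.85
eef_pos: [0.5831, 0.0945, 0.128]
eef_rot: [0.002, 0.679, 0.735, -0.002]
wrist_force: [1.0, -14.5, 0.3]
opening: 0.001
```

arm_command(plan=[0.5,0,0,0,0.5,0,0,0])

```text
time_s: 9.05
eef_pos: [0.583, 0.0945, 0.128]
eef_rot: [0.002, 0.679, 0.734, -0.003]
wrist_force: [1.0, -17.3, -0.3]
opening: 0.003
```

arm_command(plan=[-5,0,0,0,-8,1,0,0,-8,1,0,0,-8,1,0,0,-8,1,0,0,-8,0,0,0,-2.5,0,0,0,0,0,0,0])

```text
time_s: 9.85
eef_pos: [0.5903, 0.0516, 0.1279]
eef_rot: [-0.0, 0.679, 0.735, 0.0]
wrist_force: [0.1, 0.2, -0.4]
opening: -0.0
```

arm_command(plan=[0,0,4,0,0,0,4,0,0,0,4,0,0,0,4,0,0,0,2,0,0,0,2,0,0,0,2,0,0,0,2,0,0,0,0,0])

```text
time_s: 10.75
eef_pos: [0.5901, 0.0521, 0.1036]
eef_rot: [-0.0, 0.678, 0.735, -0.0]
wrist_force: [-0.3, 0.2, 0.6]
opening: 0.001
```

```bash
python3 -c "
from h import *
P,M=st();D=M.T@(P-[.594,.005,0]);print(D*1e3);c=snap('side','s4.png');u,v=proj(c,P);print((u-320+.5)*8,(v-140+.5)*8)
b=cv2.imread('pics/s4.png')[140:210,320:390]
cv2.imwrite('pics/z8.png',cv2.convertScaleAbs(cv2.resize(b,(560,560),interpolation=cv2.INTER_CUBIC),alpha=1.3))"
```

```text
t10.75 pos [590.14  52.06 103.6 ] F [-0.35  0.19  0.55] open 0.001 xyaw 94.58 q6 -0.19
[  47.22877137   -0.13719133 -103.59265782]
194.68361490997995 406.4078696647284
```

View pics/z8.png

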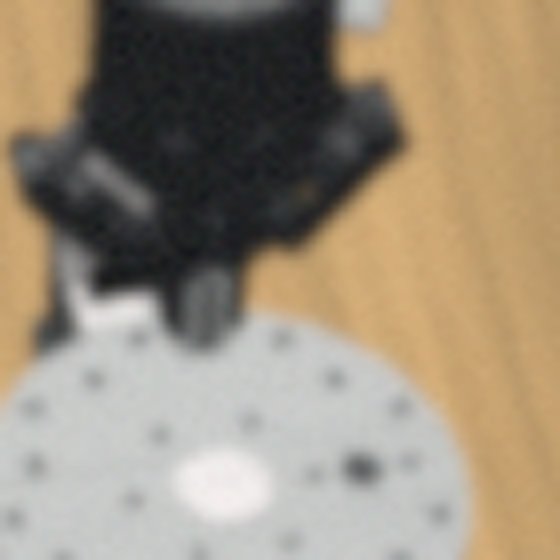

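arm_command(plan=[0,0,1,0,0,0,1,0,0,0,1,0,0,0,1,0,0,0,1,0,0,0,0,0])

```text
time_s: 11.4
eef_pos: [0.5901, 0.0521, 0.0987]
eef_rot: [-0.0, 0.678, 0.735, -0.0]
wrist_force: [0.9, 0.3, -0.2]
opening: -0.004
```

arm_command(plan=[0,0,0.5,0,0,0,0.5,0,0,0,0,0])

```text
time_s: 11.7
eef_pos: [0.5903, 0.0521, 0.0978]
eef_rot: [-0.0, 0.678, 0.735, -0.0]
wrist_force: [0.1, 0.6, -0.2]
opening: 0.002
```

```bash
python3 -c "
from h import *
for i in range(3): st()"
```

```text
t11.70 pos [590.27  52.07  97.81] F [ 0.1   0.62 -0.22] open 0.002 xyaw 94.58 q6 -0.19
t11.70 pos [590.27  52.07  97.81] F [ 0.1   0.62 -0.22] open 0.002 xyaw 94.58 q6 -0.19
t11.70 pos [590.27  52.07  97.81] F [ 0.1   0.62 -0.22] open 0.002 xyaw 94.58 q6 -0.19
```

arm_command(plan=[0,0,0.5,0,0,0,0.5,0,0,0,0,0])

```text
time_s: 12.0
eef_pos: [0.5902, 0.0521, 0.0968]
eef_rot: [-0.0, 0.678, 0.735, -0.0]
wrist_force: [0.2, 0.1, 0.0]
opening: -0.003
```

arm_command(plan=[0,0,0.5,0,0,0,0.5,0,0,0,0,0])

```text
time_s: 12.3
eef_pos: [0.5902, 0.0521, 0.0958]
eef_rot: [-0.0, 0.678, 0.735, -0.0]
wrist_force: [0.1, -0.2, 0.5]
opening: -0.002
```

arm_command(plan=[0,0,0.5,0,0,0,0.5,0,0,0,0,0])

```text
time_s: 12.6
eef_pos: [0.5902, 0.0521, 0.0948]
eef_rot: [-0.0, 0.678, 0.735, -0.0]
wrist_force: [-1.1, -1.5, -0.1]
opening: -0.002
```

arm_command(plan=[0,0,0.5,0,0,0,0.5,0,0,0,0,0])

```text
time_s: 12.9
eef_pos: [0.5903, 0.0521, 0.0938]
eef_rot: [-0.0, 0.678, 0.735, -0.0]
wrist_force: [-0.6, -1.1, 0.6]
opening: -0.005
```

arm_command(plan=[0,0,0.5,0,0,0,0.5,0,0,0,0,0])

```text
time_s: 13.2
eef_pos: [0.5902, 0.0521, 0.0928]
eef_rot: [-0.0, 0.678, 0.735, -0.0]
wrist_force: [0.1, -0.1, 0.5]
opening: -0.002
```

arm_command(plan=[0,0,0.5,0,0,0,0.5,0,0,0,0,0])

```text
time_s: 13.5
eef_pos: [0.5903, 0.0521, 0.0918]
eef_rot: [-0.0, 0.678, 0.735, -0.0]
wrist_force: [-0.9, 0.1, -0.6]
opening: 0.002
```

arm_command(plan=[0,0,0.5,0,0,0,0.5,0,0,0,0,0])

```text
time_s: 13.8
eef_pos: [0.5902, 0.052, 0.0908]
eef_rot: [-0.0, 0.678, 0.735, -0.0]
wrist_force: [-0.1, 0.0, 0.5]
opening: 0.002
```

arm_command(plan=[0,0,0.5,0,0,0,0.5,0,0,0,0,0])

```text
time_s: 14.1
eef_pos: [0.5902, 0.0521, 0.0898]
eef_rot: [-0.0, 0.678, 0.735, -0.0]
wrist_force: [0.1, -0.5, -0.3]
opening: -0.0
```

arm_command(plan=[0,0,0.5,0,0,0,0.5,0,0,0,0,0])

```text
time_s: 14.4
eef_pos: [0.5902, 0.0521, 0.0888]
eef_rot: [-0.0, 0.678, 0.735, -0.0]
wrist_force: [-0.3, 0.3, 0.1]
opening: 0.002
```

arm_command(plan=[0,0,0.5,0,0,0,0.5,0,0,0,0,0])

```text
time_s: 14.7
eef_pos: [0.5903, 0.052, 0.0878]
eef_rot: [-0.0, 0.678, 0.735, -0.0]
wrist_force: [0.7, 0.3, -0.3]
opening: -0.0
```

```bash
python3 -c "
from h import *
P,M=st();c=snap('side','s5.png')
b=c['color'][140:210,320:390].astype(int).sum(2)
# tip bottom: column profile at fingertip
for u in (344,345,346):
  print([int(x) for x in c['color'][172:196,u].sum(1)])
A=np.array([590.2,52.1,0])/1e3
print([ (z,np.round(proj(c,A+[0,-.011,z]),1)) for z in (.1,.11,.115,.12,.125)])"
```

```text
t14.70 pos [590.25  52.05  87.78] F [ 0.75  0.32 -0.25] open -0.000 xyaw 94.58 q6 -0.19
[81, 79, 80, 79, 90, 104, 150, 199, 231, 241, 238, 228, 225, 230, 253, 308, 391, 447, 460, 466, 468, 471, 467, 472]
[89, 79, 81, 77, 94, 122, 166, 199, 210, 211, 206, 203, 205, 210, 231, 303, 389, 450, 463, 466, 465, 473, 470, 480]
[105, 84, 92, 76, 101, 152, 206, 220, 213, 208, 204, 204, 210, 215, 254, 329, 407, 447, 467, 463, 460, 464, 466, 481]
[(0.1, array([344.5, 194.3])), (0.11, array([344.6, 191.8])), (0.115, array([344.7, 190.6])), (0.12, array([344.8, 189.4])), (0.125, array([344.8, 188.1]))]
```

arm_command(plan=[0,0,0.5,0,0,0,0.5,0,0,0,0,0])

```text
time_s: 15.05
eef_pos: [0.5903, 0.0521, 0.0868]
eef_rot: [-0.0, 0.678, 0.735, -0.0]
wrist_force: [0.1, 0.3, -0.8]
opening: 0.002
```

arm_command(plan=[0,0,0.5,0,0,0,0.5,0,0,0,0,0])

```text
time_s: 15.35
eef_pos: [0.5903, 0.0521, 0.0858]
eef_rot: [-0.0, 0.678, 0.735, -0.0]
wrist_force: [0.0, -0.4, -1.3]
opening: 0.001
```

arm_command(plan=[0,0,0.5,0,0,0,0.5,0,0,0,0,0])

```text
time_s: 15.65
eef_pos: [0.5903, 0.0521, 0.0848]
eef_rot: [-0.0, 0.678, 0.735, -0.0]
wrist_force: [0.5, -0.1, -0.7]
opening: 0.004
```

arm_command(plan=[0,0,0.5,0,0,0,0.5,0,0,0,0,0])

```text
time_s: 15.95
eef_pos: [0.5903, 0.0521, 0.0838]
eef_rot: [-0.0, 0.678, 0.735, -0.0]
wrist_force: [-0.3, -1.0, -0.4]
opening: -0.001
```

arm_command(plan=[0,0,0.5,0,0,0,0.5,0,0,0,0,0])

```text
time_s: 16.25
eef_pos: [0.5903, 0.052, 0.0828]
eef_rot: [-0.0, 0.678, 0.735, -0.0]
wrist_force: [-0.4, 0.4, 0.3]
opening: 0.001
```

arm_command(plan=[0,0,0.5,0,0,0,0.5,0,0,0,0,0])

```text
time_s: 16.55
eef_pos: [0.5902, 0.0521, 0.0818]
eef_rot: [-0.0, 0.678, 0.735, -0.0]
wrist_force: [0.2, 0.4, 0.1]
opening: -0.004
```

arm_command(plan=[0,0,0.5,0,0,0,0.5,0,0,0,0,0])

```text
time_s: 16.85
eef_pos: [0.5904, 0.0521, 0.0809]
eef_rot: [0.0, 0.678, 0.735, 0.0]
wrist_force: [0.1, 0.6, 0.9]
opening: 0.003
```

arm_command(plan=[0,0,0.5,0,0,0,0,0])

```text
time_s: 17.05
eef_pos: [0.5904, 0.0521, 0.0806]
eef_rot: [0.0, 0.678, 0.735, 0.0]
wrist_force: [-0.3, -0.1, 1.9]
opening: 0.002
```

arm_command(plan=[0,0,0.5,0,0,0,0,0])

```text
time_s: 17.25
eef_pos: [0.5905, 0.0523, 0.0803]
eef_rot: [0.0, 0.678, 0.735, 0.0]
wrist_force: [-1.1, 1.3, 4.8]
opening: -0.002
```

arm_command(plan=[0,0,0.5,0,0,0,0,0])

```text
time_s: 17.45
eef_pos: [0.5907, 0.0523, 0.0801]
eef_rot: [0.0, 0.678, 0.735, 0.0]
wrist_force: [-1.6, 1.7, 6.4]
opening: 0.006
```

arm_command(plan=[-1.6,-11.9,0,0,-4.6,-11.1,0,0])

```text
time_s: 17.65
eef_pos: [0.5696, 0.044, 0.0807]
eef_rot: [0.002, 0.678, 0.735, 0.001]
wrist_force: [3.2, 0.4, 6.9]
opening: -0.0
```

arm_command(plan=[-7.3,-9.5,-0.2,0,-9.5,-7.3,-0.2,0])

```text
time_s: 17.85
eef_pos: [0.5539, 0.0259, 0.0814]
eef_rot: [0.002, 0.678, 0.735, 0.001]
wrist_force: [2.1, 1.2, 7.5]
opening: 0.002
```

arm_command(plan=[-11.1,-4.6,-0.2,0,-11.9,-1.6,-0.2,0])

```text
time_s: 18.05
eef_pos: [0.5493, 0.0023, 0.0818]
eef_rot: [0.001, 0.678, 0.735, 0.001]
wrist_force: [1.7, 3.0, 8.1]
opening: 0.003
```

```bash
python3 -c "
from h import *
P,M=st();D=M.T@(P-[.594,.005,0]);print(D*1e3)
c=snap('side','s6.png');h=c['color'].astype(int).sum(2)[165:240,305:390]
cv2.imwrite('pics/z9.png',cv2.resize(c['color'][165:240,305:390,::-1],None,fx=6,fy=6,interpolation=cv2.INTER_CUBIC))"
```

```text
t18.05 pos [549.3    2.31  81.76] F [1.73 2.95 8.14] open 0.003 xyaw 94.60 q6 -0.29
[  0.87927631 -44.48411014 -81.91516799]
```

View pics/z9.png

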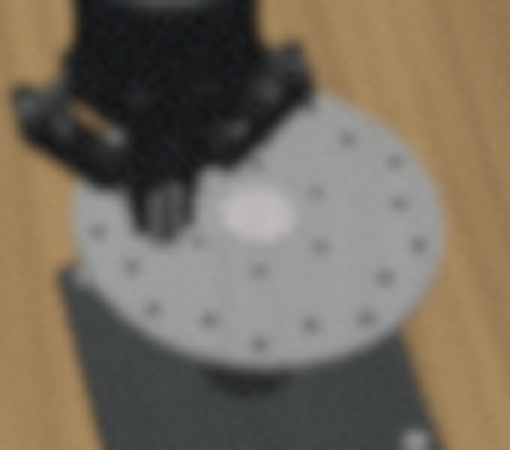

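arm_command(plan=[-11.9,1.6,-0.1,0,-11.1,4.6,-0.1,0])

```text
time_s: 18.3
eef_pos: [0.557, -0.0202, 0.0818]
eef_rot: [0.001, 0.678, 0.735, 0.001]
wrist_force: [-0.3, 2.6, 8.8]
opening: -0.001
```

arm_command(plan=[-9.5,7.3,0,0,-7.3,9.5,0.1,0])

```text
time_s: 18.5
eef_pos: [0.5748, -0.0361, 0.0815]
eef_rot: [0.001, 0.678, 0.735, 0.0]
wrist_force: [-1.6, 2.3, 8.5]
opening: -0.0
```

arm_command(plan=[-4.6,11.1,0.2,0,-1.6,11.9,0.3,0])

```text
time_s: 18.7
eef_pos: [0.5984, -0.0407, 0.0808]
eef_rot: [0.001, 0.678, 0.735, -0.0]
wrist_force: [-2.1, 0.0, 8.0]
opening: 0.001
```

arm_command(plan=[1.6,11.9,0.3,0,4.6,11.1,0.3,0,7.3,9.5,0.3,0])

```text
time_s: 19.0
eef_pos: [0.63, -0.0248, 0.0797]
eef_rot: [0.001, 0.679, 0.735, -0.0]
wrist_force: [-0.6, -2.0, 6.0]
opening: -0.002
```

arm_command(plan=[9.5,7.3,0.4,0,11.1,4.6,0.4,0,11.9,1.6,0.3,0])

```text
time_s: 19.3
eef_pos: [0.6413, 0.0089, 0.0788]
eef_rot: [0.002, 0.678, 0.735, 0.0]
wrist_force: [0.1, -2.9, 5.4]
opening: 0.0
```

arm_command(plan=[11.9,-1.6,0.3,0,11.1,-4.6,0.1,0,9.5,-7.3,0,0])

```text
time_s: 19.6
eef_pos: [0.6257, 0.0407, 0.0788]
eef_rot: [0.002, 0.678, 0.735, 0.001]
wrist_force: [2.3, -2.1, 6.3]
opening: -0.001
```

arm_command(plan=[7.3,-9.5,-0.1,0,4.6,-11.1,-0.3,0,1.6,-11.9,-0.3,0])

```text
time_s: 19.9
eef_pos: [0.5922, 0.052, 0.0798]
eef_rot: [0.002, 0.678, 0.735, 0.002]
wrist_force: [2.6, 0.2, 6.1]
opening: -0.0
```

```bash
cat > spot.py <<'E'
from h import *
P,M=st();D=M.T@(P-[.594,.005,0]);print("rel",D[:2]*1e3)
c=ctrl.camera('side');g=c['color'].astype(int).sum(2)
for r in (.0445,.046,.0475): pass
L=[]
for th in range(0,360,3):
    p=np.array([.594+.046*np.cos(np.radians(th)),.005+.046*np.sin(np.radians(th)),.1155]);u,v=proj(c,p)
    L.append(cv2.getRectSubPix(g.astype(np.float32),(3,3),(u,v)).mean())
print([(th*3,int(x)) for th,x in enumerate(L) if x<400])
E
python3 spot.py
```

```text
t19.90 pos [592.18  52.03  79.78] F [2.61 0.15 6.06] open -0.000 xyaw 94.61 q6 -0.19
rel [46.933143    2.37872426]
[(78, 367), (81, 326), (84, 288), (87, 262), (90, 253), (93, 257), (96, 268), (99, 284), (102, 312), (105, 358), (297, 393), (300, 349), (303, 310), (306, 282), (309, 285), (312, 312), (315, 353), (318, 395)]
```

arm_command(plan=[-1.6,-11.9,-0.1,0,-4.6,-11.1,-0.2,0,-7.3,-9.5,-0.3,0])

```text
time_s: 20.25
eef_pos: [0.5611, 0.036, 0.0808]
eef_rot: [0.002, 0.678, 0.735, 0.002]
wrist_force: [3.3, 1.1, 9.3]
opening: 0.004
```

arm_command(plan=[-9.5,-7.3,-0.3,0,-11.1,-4.6,-0.2,0,-11.9,-1.6,-0.2,0])

```text
time_s: 20.55
eef_pos: [0.5497, 0.0023, 0.0814]
eef_rot: [0.002, 0.678, 0.735, 0.001]
wrist_force: [1.1, 3.2, 9.8]
opening: -0.0
```

arm_command(plan=[-11.9,1.6,-0.2,0,-11.1,4.6,-0.1,0,-9.5,7.3,0,0])

```text
time_s: 20.85
eef_pos: [0.5652, -0.0295, 0.0814]
eef_rot: [0.001, 0.678, 0.735, 0.001]
wrist_force: [-1.1, 2.2, 9.8]
opening: -0.0
```

```bash
python3 spot.py
```

```text
t20.85 pos [565.24 -29.48  81.44] F [-1.09  2.24  9.75] open -0.000 xyaw 94.58 q6 -0.34
rel [-32.12840477 -31.22116216]
[(27, 332), (30, 249), (33, 172), (36, 133), (39, 124), (42, 142), (45, 159), (48, 164), (51, 156), (54, 138), (57, 119), (60, 103), (63, 90), (66, 82), (69, 78), (72, 79), (75, 80), (78, 83), (81, 83), (84, 82), (87, 82), (90, 82), (93, 82), (96, 80), (99, 77), (102, 76), (105, 75), (108, 78), (111, 82), (114, 87), (117, 93), (120, 97), (123, 98), (126, 98), (129, 93), (132, 89), (135, 86), (138, 89), (141, 106), (144, 140), (147, 184), (150, 218), (153, 230), (156, 218), (159, 188), (162, 157), (165, 131), (168, 118), (171, 108), (174, 99), (177, 94), (180, 96), (183, 115), (186, 153), (189, 216), (192, 283), (195, 343), (198, 370), (201, 375), (204, 352), (207, 320), (210, 278), (213, 236), (216, 210), (219, 204), (222, 220), (225, 244), (228, 260), (231, 269), (234, 286), (237, 322), (240, 368)]
```

arm_command(plan=[-7.3,9.5,0,0,-4.6,11.1,0.2,0,-1.6,11.9,0.3,0,0,0,0,0,0,0,-4,0,0,0,-10,0,0,0,-20,0,0,0,-30,0,0,0,-30,0])

```text
time_s: 21.8
eef_pos: [0.5966, -0.0395, 0.1737]
eef_rot: [-0.001, 0.678, 0.735, -0.001]
wrist_force: [0.3, -0.8, 0.7]
opening: 0.0
```

arm_command(plan=[-20,0,-30,0,-30,0,0,0,-30,0,0,0,-30,0,0,0,-30,0,0,0,-30,0,0,0,-30,0,0,0,0,0,0,0,0,0,0,0])

```text
time_s: 22.7
eef_pos: [0.613, -0.2394, 0.2029]
eef_rot: [-0.001, 0.679, 0.734, -0.0]
wrist_force: [0.5, -0.1, 0.8]
opening: 0.003
```

```bash
python3 spot.py; python3 -c "
from h import *
import pickle
c=snap('side','s9.png');S=pickle.load(open('side0.pkl','rb'))
P0,P1=[x['color'].astype(int) for x in (S,c)]
# caliper tab light top edge: column profile
print([int(x) for x in P0[155:185,340].sum(1)]);print([int(x) for x in P1[155:185,340].sum(1)])
"; python3 spot.py
```

```text
t22.70 pos [ 613.   -239.37  202.87] F [ 0.45 -0.08  0.82] open 0.003 xyaw 94.50 q6 -0.63
rel [-244.93119955   -0.4095338 ]
[(105, 381), (108, 339), (111, 317), (114, 336), (117, 375)]
[357, 361, 359, 359, 356, 355, 381, 438, 475, 461, 407, 340, 321, 317, 316, 316, 324, 337, 394, 457, 465, 415, 367, 357, 397, 423, 430, 441, 440, 436]
[198, 202, 198, 203, 199, 204, 199, 200, 221, 273, 352, 455, 525, 528, 468, 388, 306, 202, 110, 90, 215, 377, 495, 541, 525, 504, 493, 497, 493, 498]
t22.80 pos [ 613.35 -238.03  203.09] F [-0.28 -0.49 -0.56] open 0.001 xyaw 94.61 q6 -0.63
rel [-243.66631541   -0.36984507]
[(105, 382), (108, 339), (111, 315), (114, 334), (117, 373)]
```

```bash
python3 -c "
from h import *
import pickle
c=ctrl.camera('top');T=pickle.load(open('top0.pkl','rb'))
for v in (190,196):
  print([int(x) for x in T['color'][v,265:310].sum(1)//3]);print([int(x) for x in c['color'][v,265:310].sum(1)//3])
print(c['color'][185:200:7,320:330].sum(2)//3)
"
```

```text
[96, 96, 95, 95, 96, 95, 96, 96, 96, 89, 81, 82, 84, 83, 81, 79, 80, 80, 95, 96, 97, 96, 96, 105, 165, 161, 155, 159, 159, 156, 159, 160, 164, 160, 126, 125, 156, 123, 103, 109, 91, 116, 131, 132, 131]
[105, 104, 104, 104, 105, 104, 104, 104, 104, 98, 89, 90, 91, 91, 88, 142, 172, 170, 170, 172, 170, 169, 158, 179, 173, 175, 81, 165, 174, 106, 92, 107, 107, 108, 124, 140, 132, 81, 100, 139, 140, 139, 141, 140, 140]
[93, 94, 94, 94, 93, 94, 56, 46, 50, 45, 126, 156, 158, 157, 159, 158, 159, 159, 160, 159, 159, 160, 160, 159, 169, 163, 157, 160, 162, 160, 161, 161, 165, 134, 131, 85, 157, 161, 90, 115, 134, 130, 131, 131, 132]
[102, 102, 102, 102, 103, 103, 62, 51, 56, 51, 135, 168, 170, 170, 172, 163, 185, 177, 169, 173, 176, 171, 174, 186, 177, 171, 106, 123, 171, 147, 104, 146, 171, 171, 70, 128, 140, 142, 143, 146, 135, 127, 142, 141, 84]
[[141 140 141 142 142 145 144 138 141 142]
 [142 171 171 170 170 170 170 171 173 174]
 [142 142 143 126 132 143 144 144 145 146]]
```

```bash
python3 -c "
from bench import ctrl
print(ctrl.hand_in())"
```

```text
the job is handed in; nothing more can be done
None
```

The caliper is out at its stop, the rotor has been turned more than one full turn, and the job is handed in; no verdict was reported.

- **Caliper:** I pushed the tab's inner face outward. It moved at about 6 N for about 24.5 mm, then stood still while the force rose to 17 N. The top view at the end shows the caliper about 8.7 pixels further out, roughly 25 mm.
- **Rotor:** I dragged it anticlockwise on a 46 mm circle, correcting the height from the force readings. The force at the end of each call was 5.4 to 9.8 N while dragging; it was not read between calls. It lagged about 57° over the first circle. After lift-off the dark spot stood at about 111°, having started at about 5°, which makes about 466° in all. Two pictures 0.1 s apart showed it still.
- **Disagreement:** the finger tips looked about 27 to 40 mm higher in the side picture than the reported TCP. My first push therefore passed over the tab without touching it. After that I found the heights by touch.
- **Not checked:** I did not look at the jar, bell and levers again at the end. The arm felt no contact except at the tab and the rotor. I used all 12 picture views, so the last checks were numbers only.

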